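# Put the turner away and slide the covered dish under the warming shelf

## Robot

A 7-joint arm with a two-finger parallel gripper is mounted at the origin on the work surface. World frame = base frame: x ahead of the robot, y to its left, z up, the work surface at z = 0. Lengths are in mm, angles in rad, forces in N, time in s.
With the tool pointing down it reaches from about 400 to 900 mm from the base axis. Payload 5.5 kg.
Tool frame: the origin (TCP) lies at the centre of the arm's flange, where the gripper is bolted on; the fingertips stand 178 mm ahead of it and the grasp point (between the pads) lies 159 mm ahead of it; z points along the fingers, y is the line along which they close (so a half turn about z gives the same grasp; the last joint's range is limited). The gripper opens to 92 mm and grips with 3 to 60 N. Pads are 19 mm wide; open, the fingers measure 130 mm over their backs; the gripper's body (75 mm by 190 mm) begins 47 mm behind the grasp point.
Start: joints at [-0.899, 0.501, -0.427, 1.55, 0.221, 1.138, -0.21], TCP at [258.349, 596.45, 404.729] pointing down, gripper open.
Joint ranges: [-2.88, 2.88], [-0.31, 2.03], [-1.54, 1.56], [0.2, 2.42], [-1.41, 4.55], [0.19, 2.02], [-2.57, 2.57]. Speed limits (rad/s): [2.57, 2.57, 3.14, 3.14, 3.14, 3.14, 3.14].

## Interface

Orientations are given as [roll, pitch, yaw] about the fixed x, y, z axes, in that order (R = Rz(yaw) Ry(pitch) Rx(roll)).
In Python, from rig import read_state, camera, hand_in gives the robot as it stands. The module is installed in compiled form; this text tells all that it offers.
- The arm moves only by the tool send_rows, never from a script. Its argument "targets" is a list of rows, each an object with "xyz": the shift along the tool's x, y, z in mm, a list of three; "turn": the turn, a rotation vector about the tool's x, y, z in rad, a list of three. In form: [{"xyz": [x, y, z], "turn": [wx, wy, wz]}, ...]. A call has 1 to 20 rows; each row is the pose to reach, as a shift and turn from the pose commanded when the call began, along the tool's axes at that moment; what a row does not reach only later rows make up. A row lasts 1/12 s, in which the tool goes at most 41.7 mm and 7.16 degrees, less where a joint would pass 70% of its speed; a pose out of reach is approached as far as the arm can. A call with a gripper value outside its range is refused whole. "fingers" is the finger opening in mm, from 0 to 91.8, set as the call begins (left out, the last holds). The fingers move at their own pace and stop on an object; "force" is the grip in N (left out, the last holds). Time passes only in rows, so rows that repeat a pose let the fingers close. It gives the time, the measured TCP pose, the force, the opening and the grip force at its end, in the units of the state.
- read_state(): the state, without advancing time (a new reading comes with each control period).
- camera(name): name is "side" or "top"; returns a dict with "pixels" (400x640x3 uint8, red, green, blue), "z_map" (400x640 float32, mm along the optical axis (not along the pixel's ray), 0 where there is no reading), "fx", "fy", "cx", "cy" (pixels), "extrinsics" (4x4, takes a point from world to camera coordinates). Camera axes: x right, y down, z forward; pixel columns grow to the right and rows downward; lengths in mm; the calibration is good to about 2 mm. A picture is of the moment at which its call begins.
- hand_in(): hands the job in; it is judged then, once.
The state is a dict: "clock": time; "joint_positions": joint angles; "dq": joint speeds; "joint_efforts": joint torques, N m; "ee_pos": TCP position; "ee_rot": TCP orientation; "ft_force": force on the tool from outside, world axes, zero at the start; "moment": the same for the moment, N m; "opening": opening from 0.0 (shut) to 1.0 (fully open); "gripper_force": force on a finger pad.
Only numpy, scipy, OpenCV 4.12 (cv2) and the standard library are available. Lean on these libraries where they do the work, as an engineer would, in place of code of your own. Each camera call takes 0.05 s, during which the arm holds its last target. There are 200 camera calls.

## Task

Get the serving table ready: first put the turner that lies in the way onto its wooden rest, with the blade pushed fully home in the slot under the bridge, and let go of it. Then slide the large covered dish along the table, keeping it flat on the surface, in under the warming shelf until it stands wholly on the round steel warming disc. Leave the turner in its rest and do not disturb the other tableware.

Things in the scene. Friction and masses are not known exactly. Their poses are not given: they have to be found in the camera images.
- turner: Kitchen turner, 0.13 kg, flat on the table. Origin: underside, below its balance point, where to grip. +x to the blade. Steel blade 3 mm thick, 60 wide, x = 30 to 110, underside z = 0. Dark wooden handle: bar 18 wide (y), x = -120 to 20, z = 16 to 34, with a foot at its rear end (x = -118 to -106) down to z = 0; thin neck at x = 15 to 40. All mm.
- rest: Turner rest, fixed: wooden board 250 long (x = -130 to 120), 84 wide, top at z = 12; z up, +x to the bridge at its far end (x = 55 to 120, top z = 31). Under the bridge is the slot. Origin: on the table; with the turner home, lying on the board with its front edge at the slot's back wall and x along x, the turner's origin is at (0, 0, 12) here. All mm.
- slot_mouth (a point): Middle of the lower edge of the slot's mouth (x = 55, y = 0, z = 12 mm in the rest's frame, same axes). The level slot is 70 mm wide (y), 12 mm high, 55 mm deep, open towards -x, closed at the back (rest x = 110 mm).
- dish: Large round covered terracotta dish, one rigid piece, about 0.6 kg, too wide to grip: 140 mm across (upright wall z = 8 to 42 mm), lid rim 144 mm across at z = 42 to 47, domed lid to z = 67. Origin: centre of its underside, z up.
- shelf: Warming shelf, fixed: open steel grid on two posts. Origin: on the table, centre of the disc; +y out of its open side to the table's middle. Grid x = -145 to 145, y = -140 to 130, z = 193 to 207. Posts 16 thick (feet 44) at x = +-130, y = -135; else open all round. A gripper pointing straight down strikes the grid before the dish is home: lean it. All mm.
- warm_spot (a point): Centre of the round steel warming disc under the shelf, 170 mm across, level with the table (no step). The dish (140 mm) must stand wholly on it.
- tumbler: Bystander: green glass, 72 mm across, 85 mm high; origin under its centre.
- ramekin: Bystander: white cup, 80 mm across, 42 mm high; origin under its centre.
- saltjar: Bystander: glass jar with steel cap, 52 mm across, 85 mm high; origin under its centre.
- saucebowl: Bystander: small open terracotta bowl, 90 mm across, 40 mm high; origin under its centre.
- peppermill: Bystander: dark wooden mill, 52 mm across, 100 mm high; origin under its centre.

How it is judged (in metres and radians):
On the way, in this order (a step that is already met when the one before it is completed fails the run):
1. the turner lies in its rest, blade fully home in the slot, let go (x of turner in the frame of rest above -0.01 m and y of turner in the frame of rest between -0.01 and 0.01 m and z of turner in the frame of rest between 0.008 and 0.017 m and angle between the x axis of turner and the x axis of rest, either way round below 0.17 rad and contact force between the fingers and turner below 0.1 N), for 0.2 s.
2. the dish stands wholly on the warming disc (horizontal distance between dish and warm_spot below 0.016 m and height (world z) of dish below 0.006 m), for 0.2 s.
At the end, for the whole second after the job is handed in: The turner lies on its rest with the blade within 10 mm of the slot's back wall, within 10 mm sideways and 0.17 rad of the slot's line; the dish stands flat with its centre within 16 mm of the warming disc's centre (wholly on the disc); both at rest (all of step 2 and x of turner in the frame of rest above -0.01 m and y of turner in the frame of rest between -0.01 and 0.01 m and z of turner in the frame of rest between 0.008 and 0.017 m and angle between the x axis of turner and the x axis of rest, either way round below 0.17 rad and linear speed of each of turner, dish below 0.02 m/s and angle between dish's own z axis and vertical below 0.05 rad); the robot touches nothing.
It fails at once if the dish is lifted more than 15 mm off the table (height (world z) of dish above 0.015 m).
It fails at once if the dish is tipped by more than 0.2 rad (angle between dish's own z axis and vertical above 0.2 rad).
It fails at once if another piece of tableware is moved more than 30 mm (distance of any of tumbler, ramekin, saltjar, saucebowl, peppermill from where it was at the start of the episode above 0.03 m).
It fails at once if another piece of tableware is tipped (angle between any of tumbler, ramekin, saltjar, saucebowl, peppermill's own z axis and vertical above 0.4 rad).
It also fails if it takes over 69 s, if anything falls off the work surface, if the arm or the gripper's body presses on something with over 40 N, if the wrist force passes 120 N, or if a joint passes its speed limit or range.

## Working session

There is one attempt and no reset: what is moved stays moved. The work goes in short steps, Python scripts to look and compute and a tool call to move; the robot and the scene stay as the last step left them, time stands still between calls to the robot, and variables do not carry over. Pictures are saved under pics/ and viewed, at most 10 in all, crops included, and the job is handed in when it is done.

Besides the shell and the picture viewer there is one more tool, called by a JSON object that holds its "name" and its "arguments". send_rows: Moves the arm, as the interface text tells. Its arguments: {"type":"object","properties":{"targets":{"type":"array","items":{"type":"object","properties":{"xyz":{"type":"array","items":{"type":"number"}},"turn":{"type":"array","items":{"type":"number"}}}}},"fingers":{"type":"number"},"force":{"type":"number"}},"required":["targets"]}

```bash
mkdir -p pics; cat > h.py <<'E'
import numpy as np, cv2
from rig import read_state, camera, hand_in
def pts(c):
    z=c["z_map"].astype(float); v,u=np.mgrid[0:400,0:640]
    P=np.stack([(u-c["cx"])/c["fx"]*z,(v-c["cy"])/c["fy"]*z,z],-1)
    E=np.array(c["extrinsics"]); W=(P-E[:3,3])@E[:3,:3]
    W[z==0]=np.nan
    return W
E
python3 - <<'E'
from h import *
for n in("top","side"):
    c=camera(n); cv2.imwrite(f"pics/{n}0.png",c["pixels"][:,:,::-1]); np.savez(f"/tmp/{n}0.npz",W=pts(c),**c)
    E=np.array(c["extrinsics"]);print(n,-E[:3,:3].T@E[:3,3],E[:3,:3].round(2).tolist(),c["fx"])
print(read_state())
E
```

```text
top [ 432.23231173   47.89272919 1385.28639297] [[0.01, -1.0, 0.0], [-0.99, -0.01, -0.17], [0.17, 0.0, -0.99]] 484.2024215201293
side [ 264.22287076 -702.08648742  649.31823642] [[0.89, -0.46, 0.0], [-0.27, -0.53, -0.81], [0.37, 0.72, -0.59]] 392.49523659791197
{'clock': 0.1, 'joint_positions': array([-0.89880253,  0.50171755, -0.42676735,  1.55135086,  0.22075757,
        1.13830399, -0.2103025 ]), 'dq': array([ 0.00174274, -0.00280742, -0.00025098, -0.00264453, -0.00075641,
        0.00052671, -0.0003442 ]), 'joint_efforts': array([-1.17029520e-02, -5.67871714e+01, -5.83846271e+00, -2.79915297e+01,
       -6.90139504e-02,  2.40238284e-02,  1.45869296e-05]), 'ee_pos': array([258.30567197, 596.11555203, 403.79890652]), 'ee_rot': array([-3.13985287e+00, -6.92007411e-05,  2.73279266e+00]), 'ft_force': array([-0.71632649,  0.00585365, -0.87087554]), 'moment': array([-0.01778433,  0.03726268, -0.00136759]), 'gripper_force': 0.0, 'opening': 0.9995306979315207}
```

View pics/top0.png

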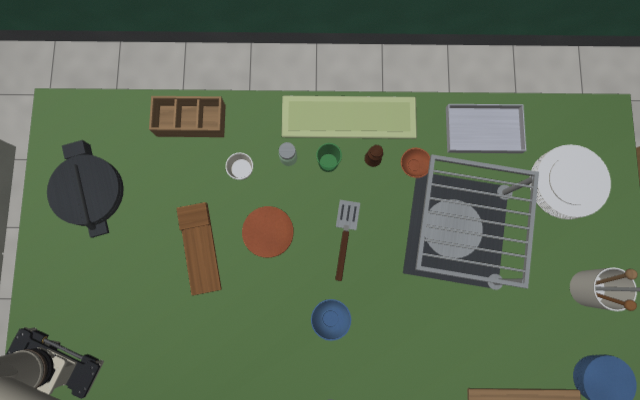

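View pics/side0.png

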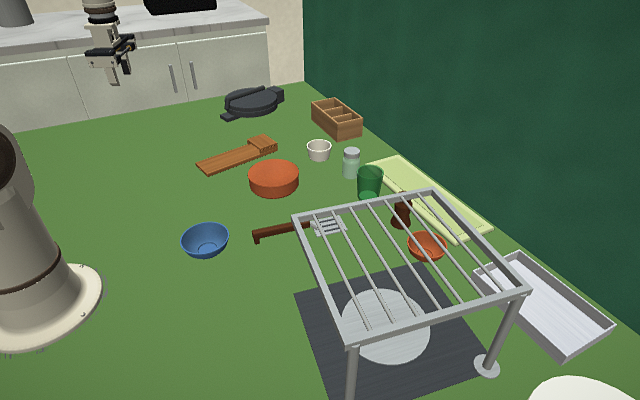

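The top view shows the turner (handle end at about (340,280), blade at (348,212)), the rest (about (200,250), with its bridge at the upper end (194,215)), the dish (268,232) and the disc (452,229). The shelf's open side faces the dish, and the side view agrees with all of this. Next I measure positions.

```bash
python3 - <<'E'
from h import *
d=np.load("/tmp/top0.npz"); W=d["W"]; px=d["pixels"]; hsv=cv2.cvtColor(px,cv2.COLOR_RGB2HSV)
def ray(u,v,h):
    E=d["extrinsics"];R=E[:3,:3];C=-R.T@E[:3,3]
    r=R.T@np.array([(u-d["cx"])/d["fx"],(v-d["cy"])/d["fy"],1]);return C+r*(h-C[2])/r[2]
print("table z",np.nanmedian(W[300:330,250:300,2]))
def box(m,x0,x1,y0,y1):
    o=np.zeros_like(m);o[y0:y1,x0:x1]=m[y0:y1,x0:x1];return o
H,S,V=[hsv[...,i].astype(int) for i in range(3)]
red=((H<18)|(H>170))&(S>90)
def rect(name,m,h):
    cs,_=cv2.findContours(m.astype(np.uint8),cv2.RETR_EXTERNAL,cv2.CHAIN_APPROX_NONE);c=max(cs,key=cv2.contourArea)
    P=np.array([ray(*q[0],h)[:2] for q in c],np.float32);r=cv2.minAreaRect(P)
    z=W[...,2][m];print(name,len(z),np.round(r[0],1),np.round(r[1],1),round(r[2],1),"z",np.nanpercentile(z,[10,50,90]).round(1),cv2.boxPoints(r).round(0).tolist());return P
m=box(red,165,230,195,300)
rect("board",m&(W[...,2]<20),12); rect("bridge",m&(W[...,2]>24),31)
rect("handle",box(red,325,360,225,290),34)
rect("blade",box((S<90)&(V>90),330,365,195,232),2)
P=rect("dish",box(red,238,300,200,262),45);print("dish circ",cv2.minEnclosingCircle(P))
# lid: rim z 
m=box((S<60)&(V>120),415,490,195,265)&(abs(W[...,2])<12)
P=rect("disc",m,0);print(cv2.minEnclosingCircle(P))
g=W[(W[...,2]>185)&(W[...,2]<215)&(W[...,1]<-100)][:, :2].astype(np.float32);r=cv2.minAreaRect(g);print("grid",r,cv2.boxPoints(r))
# dark mat not needed; bystanders
for n,(x0,x1,y0,y1) in dict(ram=(222,256,148,184),salt=(275,300,138,168),tumb=(312,345,140,175),mill=(360,388,140,170),bowl=(398,434,145,182),blue=(308,355,297,345)).items():
    q=W[y0:y1,x0:x1].reshape(-1,3);q=q[q[:,2]>8];print(n,q.min(0).round(),q.max(0).round())
E
```

```text
table z -0.058254151791434276
board 1983 [492.1 367.5] [188.4  83.3] 11.7 z [ 8.  11.6 15.2] [[391.0, 389.0], [408.0, 308.0], [593.0, 346.0], [576.0, 427.0]]
bridge 651 [610.9 392. ] [63. 84.] 12.0 z [26.9 30.9 34.7] [[571.0, 427.0], [589.0, 344.0], [650.0, 358.0], [633.0, 440.0]]
handle 283 [503.8 -28.8] [ 16.  136.5] 81.3 z [30.5 33.7 37.1] [[435.0, -26.0], [570.0, -47.0], [572.0, -31.0], [438.0, -11.0]]
blade 647 [621.9 -48.3] [68.5 98.6] 81.1 z [-1.3  2.9  6.9] [[568.0, -74.0], [665.0, -90.0], [676.0, -22.0], [578.0, -7.0]]
dish 2072 [567.4 179.8] [142.1 138.9] 1.0 z [48.9 58.8 65.9] [[495.0, 248.0], [498.0, 109.0], [640.0, 112.0], [637.0, 250.0]]
dish circ ((567.3047485351562, 178.81146240234375), 71.85855102539062)
disc 2133 [ 562.  -348.2] [160.5  33.3] 81.0 z [-1.3  2.3  5.9] [[533.0, -425.0], [566.0, -430.0], [591.0, -272.0], [558.0, -266.0]]
((567.8281860351562, -349.23870849609375), 80.4083251953125)
grid ((564.9653930664062, -488.3345031738281), (546.6021728515625, 291.47052001953125), 80.95811462402344) [[ 378.09003 -735.33624]
 [ 665.93866 -781.1427 ]
 [ 751.84076 -241.33276]
 [ 463.99213 -195.5263 ]]
ram [710. 227.   8.] [803. 315.  48.]
salt [762. 102.   8.] [814. 151.  91.]
tumb [742. -31.   8.] [843.  46.  92.]
mill [ 767. -160.    8.] [844. -89. 102.]
bowl [ 679. -278.    8.] [ 815. -195.  213.]
blue [270. -59.   8.] [385.  56.  51.]
```

```bash
cat >> h.py <<'E'
from scipy.spatial.transform import Rotation as Ro
import json,os
def plan(*T, rd=0):
    """T: (x,y,z,rpy) world TCP targets; prints rows, tracks commanded pose in cmd.json"""
    c=json.load(open("cmd.json")) if os.path.exists("cmd.json") else [[258.349,596.45,404.729],[np.pi,0,2.7328]]
    p=np.array(c[0]);R=Ro.from_euler("xyz",c[1]); lp,lR=p,R
    for x,y,z,rpy in T:
        Q=Ro.from_euler("xyz",rpy); s=np.round(R.inv().apply(np.array([x,y,z])-p),rd); t=np.round((R.inv()*Q).as_rotvec(),3)
        q=p+R.apply(s);Q=R*Ro.from_rotvec(t)
        n=max(np.linalg.norm(q-lp)/41.7,np.degrees((lR.inv()*Q).magnitude())/7.16)
        print("xyz",s.tolist(),"turn",t.tolist(),"rows>=",round(n,1)); lp,lR=q,Q
    json.dump([lp.tolist(),lR.as_euler("xyz").tolist()],open("cmd.json","w"))
E
python3 - <<'E'
from h import *
y=np.radians(171.2)
plan((555,-37,330,[np.pi,0,y]))
d=np.load("/tmp/top0.npz"); W=d["W"]; hsv=cv2.cvtColor(d["pixels"],cv2.COLOR_RGB2HSV).astype(int)
m=(hsv[...,1]<60)&(hsv[...,2]>120)&(abs(W[...,2])<10); m[:, :415]=0;m[:,487:]=0;m[:195]=0;m[265:]=0
# bigger hull over everything disc-like on the table, projected to z=0
v,u=np.nonzero(m);E=d["extrinsics"];R=E[:3,:3];C=-R.T@E[:3,3]
r=np.c_[(u-d["cx"])/d["fx"],(v-d["cy"])/d["fy"],np.ones(len(u))]@R;P=C+r*(-C[2]/r[:,2])[:,None]
h=cv2.convexHull(P[:,:2].astype(np.float32))[:,0]
(e,ax,a)=cv2.fitEllipse(h);print("disc hull fit",e,ax,cv2.minEnclosingCircle(h))
g=(abs(W[...,2]-200)<12);g[:,:405]=0;g[:,545:]=0
n,l,st,_=cv2.connectedComponentsWithStats(g.astype(np.uint8),connectivity=8);k=1+st[1:,4].argmax()
q=W[l==k][:,:2].astype(np.float32);print("grid",cv2.minAreaRect(q),cv2.boxPoints(cv2.minAreaRect(q)).round())
s=np.load("/tmp/side0.npz");hs=cv2.cvtColor(s["pixels"],cv2.COLOR_RGB2HSV).astype(int);Ws=s["W"]
m=(hs[...,1]<60)&(hs[...,2]>120)&(abs(Ws[...,2])<8)&(np.hypot(Ws[...,0]-566,Ws[...,1]+349)<95)
h=cv2.convexHull(Ws[m][:,:2].astype(np.float32))[:,0];print("side disc",cv2.fitEllipse(h),cv2.minEnclosingCircle(h))
E
```

```text
xyz [-524.0, -463.0, 75.0] turn [-0.0, 0.0, -0.255] rows>= 16.9
disc hull fit (586.5140380859375, -349.6756591796875) (164.94720458984375, 167.3874053955078) ((586.6325073242188, -349.3825378417969), 84.366455078125)
grid ((586.5125122070312, -353.1415710449219), (272.73419189453125, 291.4416198730469), 80.9879379272461) [[ 421. -465.]
 [ 709. -511.]
 [ 752. -241.]
 [ 464. -196.]]
side disc ((582.2861938476562, -347.2331848144531), (155.61175537109375, 176.47561645507812), 5.579952716827393) ((573.9099731445312, -348.5283508300781), 90.22897338867188)
```

{"name": "send_rows", "arguments": {"targets": [{"xyz": [-524,-463,75],"turn": [0,0,-0.255]},{"xyz": [-524,-463,75],"turn": [0,0,-0.255]},{"xyz": [-524,-463,75],"turn": [0,0,-0.255]},{"xyz": [-524,-463,75],"turn": [0,0,-0.255]},{"xyz": [-524,-463,75],"turn": [0,0,-0.255]},{"xyz": [-524,-463,75],"turn": [0,0,-0.255]},{"xyz": [-524,-463,75],"turn": [0,0,-0.255]},{"xyz": [-524,-463,75],"turn": [0,0,-0.255]},{"xyz": [-524,-463,75],"turn": [0,0,-0.255]},{"xyz": [-524,-463,75],"turn": [0,0,-0.255]},{"xyz": [-524,-463,75],"turn": [0,0,-0.255]},{"xyz": [-524,-463,75],"turn": [0,0,-0.255]},{"xyz": [-524,-463,75],"turn": [0,0,-0.255]},{"xyz": [-524,-463,75],"turn": [0,0,-0.255]},{"xyz": [-524,-463,75],"turn": [0,0,-0.255]},{"xyz": [-524,-463,75],"turn": [0,0,-0.255]},{"xyz": [-524,-463,75],"turn": [0,0,-0.255]},{"xyz": [-524,-463,75],"turn": [0,0,-0.255]},{"xyz": [-524,-463,75],"turn": [0,0,-0.255]},{"xyz": [-524,-463,75],"turn": [0,0,-0.255]}]}}

```text
clock: 1.77
ee_pos: [554.8, -36.3, 329.2]
ee_rot: [3.141, -0.001, 2.988]
ft_force: [-0.6, -0.4, -0.0]
opening: 1.003
gripper_force: 0.0
```

```bash
python3 - <<'E'
from h import *
s=read_state();print(s["clock"],s["ee_pos"],s["ee_rot"],json.load(open("cmd.json")))
E
```

```text
1.7667 [554.77101187 -36.2796592  329.16277657] [ 3.14094078e+00 -1.49925542e-03  2.98752938e+00] [[555.1288281772632, -36.690374314475434, 329.7289999999999], [3.141592653589793, 0.0, 2.9878]]
```

{"name": "send_rows", "arguments": {"targets": [{"xyz": [0,0,40],"turn": [0,0,0]},{"xyz": [0,0,80],"turn": [0,0,0]},{"xyz": [0,0,115],"turn": [0,0,0]},{"xyz": [0,0,135],"turn": [0,0,0]},{"xyz": [0,0,146],"turn": [0,0,0]},{"xyz": [0,0,146],"turn": [0,0,0]},{"xyz": [0,0,146],"turn": [0,0,0]}]}}

```text
clock: 2.35
ee_pos: [555.3, -35.4, 184.1]
ee_rot: [3.141, -0.0, 2.99]
ft_force: [0.9, 0.3, 1.3]
opening: 1.0
gripper_force: 0.0
```

{"name": "send_rows", "arguments": {"targets": [{"xyz": [0,0,0],"turn": [0,0,0]},{"xyz": [0,0,0],"turn": [0,0,0]},{"xyz": [0,0,0],"turn": [0,0,0]},{"xyz": [0,0,0],"turn": [0,0,0]},{"xyz": [0,0,0],"turn": [0,0,0]},{"xyz": [0,0,0],"turn": [0,0,0]},{"xyz": [0,0,0],"turn": [0,0,0]},{"xyz": [0,0,0],"turn": [0,0,0]}], "fingers": 5, "force": 30}}

```text
clock: 3.02
ee_pos: [555.1, -36.7, 183.8]
ee_rot: [3.142, 0.0, 2.988]
ft_force: [-0.1, -0.6, -0.3]
opening: 0.472
gripper_force: 0.0
```

```bash
python3 - <<'E'
from h import *
c=json.load(open("cmd.json")); c[0][2]-=146; json.dump(c,open("cmd.json","w"))
s=read_state();print(s["clock"],s["ee_pos"],s["opening"]*91.8,s["gripper_force"],s["ft_force"])
# turner origin at grasp; lift, traverse, above board with blade 60 mm before home
y=np.radians(191.8);e=np.array([np.cos(y),np.sin(y)])*-1;o=np.array([527,374.6])
pre=o-80*e
plan((555,-37,310,[np.pi,0,np.radians(171.2)]),(*pre,310,[np.pi,0,y]))
E
```

```text
3.0167 [555.13178265 -36.72961203 183.76106969] 43.31170171199957 0.0 [-0.11989396 -0.62112202 -0.3372147 ]
xyz [0.0, -0.0, -126.0] turn [-0.0, 0.0, -0.0] rows>= 3.0
xyz [166.0, 374.0, -126.0] turn [0.0, 0.0, -0.36] rows>= 9.8
```

{"name": "send_rows", "arguments": {"targets": [{"xyz": [0,0,0],"turn": [0,0,0]},{"xyz": [0,0,0],"turn": [0,0,0]},{"xyz": [0,0,0],"turn": [0,0,0]},{"xyz": [0,0,0],"turn": [0,0,0]},{"xyz": [0,0,0],"turn": [0,0,0]},{"xyz": [0,0,0],"turn": [0,0,0]},{"xyz": [0,0,0],"turn": [0,0,0]},{"xyz": [0,0,0],"turn": [0,0,0]}]}}

```text
clock: 3.68
ee_pos: [555.1, -36.7, 183.6]
ee_rot: [3.142, -0.0, 2.988]
ft_force: [0.6, 0.3, -1.2]
opening: 0.196
gripper_force: 30.0
```

{"name": "send_rows", "arguments": {"targets": [{"xyz": [0,0,-20],"turn": [0,0,0]},{"xyz": [0,0,-55],"turn": [0,0,0]},{"xyz": [0,0,-95],"turn": [0,0,0]},{"xyz": [0,0,-126],"turn": [0,0,0]},{"xyz": [10,24,-126],"turn": [0,0,-0.03]},{"xyz": [23,52,-126],"turn": [0,0,-0.06]},{"xyz": [37,84,-126],"turn": [0,0,-0.09]},{"xyz": [52,118,-126],"turn": [0,0,-0.12]},{"xyz": [67,151,-126],"turn": [0,0,-0.15]},{"xyz": [82,185,-126],"turn": [0,0,-0.18]},{"xyz": [97,219,-126],"turn": [0,0,-0.21]},{"xyz": [112,252,-126],"turn": [0,0,-0.24]},{"xyz": [127,286,-126],"turn": [0,0,-0.27]},{"xyz": [142,320,-126],"turn": [0,0,-0.3]},{"xyz": [155,349,-126],"turn": [0,0,-0.33]},{"xyz": [166,374,-126],"turn": [0,0,-0.36]},{"xyz": [166,374,-126],"turn": [0,0,-0.36]},{"xyz": [166,374,-126],"turn": [0,0,-0.36]},{"xyz": [166,374,-126],"turn": [0,0,-0.36]}]}}

```text
clock: 5.27
ee_pos: [448.4, 357.7, 309.3]
ee_rot: [-3.14, -0.001, -2.936]
ft_force: [-0.2, -0.6, -1.9]
opening: 0.197
gripper_force: 30.0
```

```bash
python3 - <<'E'
from h import *
s=read_state();print(s["clock"],s["ee_pos"],s["ee_rot"],s["opening"]*91.8,json.load(open("cmd.json"))[0])
for n in("top","side"):
    c=camera(n); np.savez(f"/tmp/{n}1.npz",W=pts(c),**c); im=c["pixels"][:,:,::-1]
    im=im[150:350,100:350] if n=="top" else im[60:260,120:370]
    cv2.imwrite(f"pics/{n}1.png",cv2.resize(im,None,fx=3,fy=3)[:600,:750])
E
```

```text
5.2667 [448.38910555 357.65307412 309.26273005] [-3.14031594e+00 -7.90038987e-04 -2.93553016e+00] 18.0462729203248 [448.3800737985505, 358.3244398869584, 309.729]
```

View pics/side1.png

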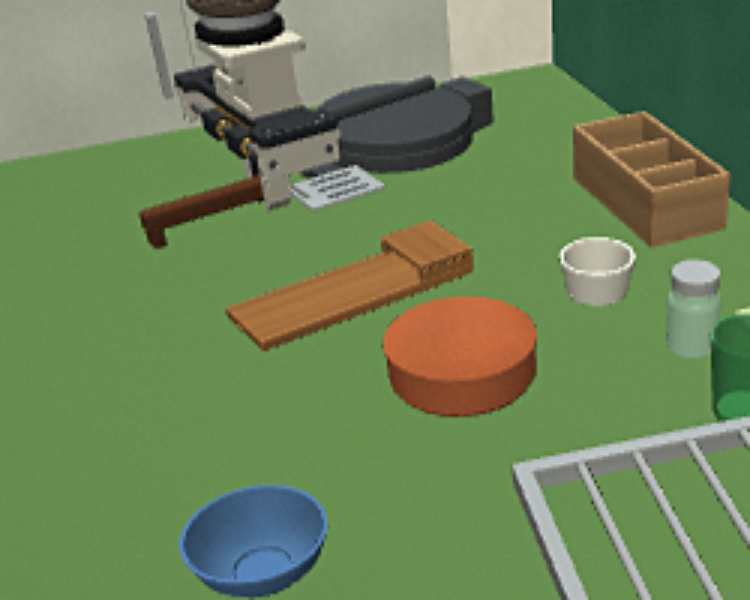

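View pics/top1.png

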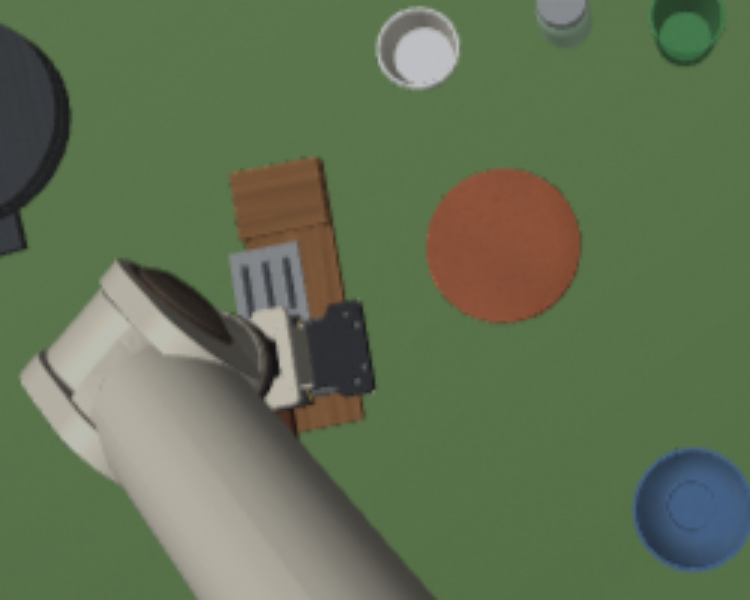

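The turner is held level and roughly aligned with the board: in the top crop the blade is at about (268,280) and the bridge at (280,200). I'll measure the blade in the rest frame.

```bash
python3 - <<'E'
from h import *
y=np.radians(11.8);e=np.array([np.cos(y),np.sin(y)]);n=np.array([-e[1],e[0]]);o=np.array([527,374.6])
for k in("top","side"):
    d=np.load(f"/tmp/{k}1.npz");W=d["W"];hs=cv2.cvtColor(d["pixels"],cv2.COLOR_RGB2HSV).astype(int)
    r=np.stack([(W[...,:2]-o)@e,(W[...,:2]-o)@n,W[...,2]],-1)
    m=(hs[...,1]<70)&(hs[...,2]>70)&(r[...,2]>100)&(r[...,2]<160)&(r[...,0]>-40)&(r[...,0]<50)&(abs(r[...,1])<50)
    q=r[m]
    A=np.c_[q[:,:2],np.ones(len(q))];c=np.linalg.lstsq(A,q[:,2],rcond=None)[0]
    print(k,len(q),np.percentile(q,[2,50,98],axis=0).round(1).tolist(),"slopes",c,"rect",cv2.minAreaRect(q[:,:2].astype(np.float32)))
    h=(hs[...,1]>80)&((hs[...,0]<18)|(hs[...,0]>170))&(r[...,2]>105)&(r[...,2]<200);q=r[h]
    if len(q)>20:print("handle",len(q),np.percentile(q,[2,50,98],axis=0).round(1).tolist(),np.polyfit(q[:,0],q[:,1],1),np.polyfit(q[:,0],q[:,2],1))
E
```

```text
top 464 [[-33.2, -30.7, 123.1], [0.3, -4.3, 128.2], [27.0, 27.9, 133.8]] slopes [-5.24055580e-03 -2.83329727e-03  1.28387335e+02] rect ((-5.528997421264648, -1.5150070190429688), (62.516971588134766, 68.21099853515625), 89.32811737060547)
handle 167 [[-355.2, -1039.7, 107.0], [-303.0, -1023.1, 157.4], [-115.7, -3.1, 198.0]] [  4.23532708 369.00304147] [1.17192385e-02 1.59453168e+02]
side 220 [[-38.8, -33.4, 126.3], [-6.9, -4.7, 129.1], [26.6, 27.3, 131.5]] slopes [1.26735070e-03 3.25699692e-03 1.29088625e+02] rect ((-5.783760070800781, -3.494129180908203), (67.43440246582031, 67.68167877197266), 89.89986419677734)
handle 514 [[-618.8, -327.0, 113.5], [-188.1, -11.3, 147.3], [-92.0, 2.1, 160.9]] [  0.75992829 114.97408735] [8.17681427e-02 1.64835044e+02]
```

{"name": "send_rows", "arguments": {"targets": [{"xyz": [0,2,25],"turn": [0,0,0]},{"xyz": [0,2,60],"turn": [0,0,0]},{"xyz": [0,2,90],"turn": [0,0,0]},{"xyz": [0,2,105],"turn": [0,0,0]},{"xyz": [0,2,110],"turn": [0,0,0]},{"xyz": [0,2,110],"turn": [0,0,0]},{"xyz": [-10,2,110],"turn": [0,0,0]},{"xyz": [-20,2,110],"turn": [0,0,0]},{"xyz": [-30,2,110],"turn": [0,0,0]},{"xyz": [-38,2,110],"turn": [0,0,0]},{"xyz": [-45,2,110],"turn": [0,0,0]},{"xyz": [-45,2,110],"turn": [0,0,0]}]}}

```text
clock: 6.37
ee_pos: [494.4, 369.5, 200.4]
ee_rot: [3.141, 0.003, -2.937]
ft_force: [-0.1, -0.7, -1.2]
opening: 0.189
gripper_force: 30.0
```

{"name": "send_rows", "arguments": {"targets": [{"xyz": [-8,0,0],"turn": [0,0,0]},{"xyz": [-15,0,0],"turn": [0,0,0]},{"xyz": [-21,0,0],"turn": [0,0,0]},{"xyz": [-25,0,0],"turn": [0,0,0]},{"xyz": [-28,0,0],"turn": [0,0,0]},{"xyz": [-30,0,0],"turn": [0,0,0]},{"xyz": [-30,0,0],"turn": [0,0,0]}]}}

```text
clock: 6.95
ee_pos: [521.7, 375.7, 199.6]
ee_rot: [3.142, 0.0, -2.936]
ft_force: [0.1, -0.2, -0.9]
opening: 0.195
gripper_force: 30.0
```

{"name": "send_rows", "arguments": {"targets": [{"xyz": [-2,0,0],"turn": [0,0,0]},{"xyz": [-4,0,0],"turn": [0,0,0]},{"xyz": [-4,0,0],"turn": [0,0,0]}]}}

```text
clock: 7.2
ee_pos: [525.5, 376.5, 199.8]
ee_rot: [3.142, 0.0, -2.935]
ft_force: [0.1, 0.6, -1.5]
opening: 0.193
gripper_force: 30.0
```

{"name": "send_rows", "arguments": {"targets": [{"xyz": [-1,0,0],"turn": [0,0,0]},{"xyz": [-2,0,0],"turn": [0,0,0]},{"xyz": [-3,0,0],"turn": [0,0,0]},{"xyz": [-3,0,0],"turn": [0,0,0]}]}}

```text
clock: 7.53
ee_pos: [527.3, 377.1, 199.4]
ee_rot: [-3.141, -0.002, -2.935]
ft_force: [-4.0, -0.0, -0.1]
opening: 0.191
gripper_force: 30.0
```

The -4 N reading means the blade is on the back wall. Next I lower it onto the board and let go.

{"name": "send_rows", "arguments": {"targets": [{"xyz": [1,0,2],"turn": [0,0,0]},{"xyz": [1,0,3],"turn": [0,0,0]},{"xyz": [1,0,3],"turn": [0,0,0]}]}}

```text
clock: 7.78
ee_pos: [527.0, 376.8, 196.3]
ee_rot: [-3.142, -0.0, -2.935]
ft_force: [-2.8, 0.5, -2.0]
opening: 0.196
gripper_force: 30.0
```

{"name": "send_rows", "arguments": {"targets": [{"xyz": [0,0,0],"turn": [0,0,0]},{"xyz": [0,0,0],"turn": [0,0,0]},{"xyz": [0,0,0],"turn": [0,0,0]},{"xyz": [0,0,0],"turn": [0,0,0]},{"xyz": [0,0,0],"turn": [0,0,0]},{"xyz": [0,0,0],"turn": [0,0,0]}], "fingers": 60}}

```text
clock: 8.28
ee_pos: [527.5, 376.9, 196.9]
ee_rot: [3.141, 0.0, -2.936]
ft_force: [-0.4, -0.3, -0.6]
opening: 0.578
gripper_force: 0.0
```

{"name": "send_rows", "arguments": {"targets": [{"xyz": [0,0,0],"turn": [0,0,0]},{"xyz": [0,0,-15],"turn": [0,0,0]},{"xyz": [0,0,-45],"turn": [0,0,0]},{"xyz": [0,0,-85],"turn": [0,0,0]},{"xyz": [0,0,-125],"turn": [0,0,0]},{"xyz": [-80,30,-165],"turn": [0,0,0]},{"xyz": [-80,30,-200],"turn": [0,0,0]},{"xyz": [-80,30,-200],"turn": [0,0,0]},{"xyz": [-80,30,-200],"turn": [0,0,0]}]}}

```text
clock: 9.03
ee_pos: [603.0, 424.8, 405.4]
ee_rot: [3.135, 0.013, -2.937]
ft_force: [-0.2, 0.3, 1.3]
opening: 0.652
gripper_force: 0.0
```

```bash
python3 - <<'E'
from h import *
s=read_state();print(s["clock"],s["joint_positions"].round(2))
y=np.radians(11.8);e=np.array([np.cos(y),np.sin(y)]);n=np.array([-e[1],e[0]]);o=np.array([527,374.6])
for k in("top","side"):
    c=camera(k);W=pts(c);np.savez(f"/tmp/{k}2.npz",W=W,**c);im=c["pixels"][:,:,::-1]
    r=np.stack([(W[...,:2]-o)@e,(W[...,:2]-o)@n,W[...,2]],-1);hs=cv2.cvtColor(c["pixels"],cv2.COLOR_RGB2HSV).astype(int)
    inb=(abs(r[...,1])<40)&(r[...,0]>-140)&(r[...,0]<53)
    h=inb&(r[...,2]>38)&(r[...,2]<56);q=r[h]
    if len(q)>20: print(k,"handle",len(q),np.percentile(q,[1,50,99],axis=0).round(1).tolist(),np.polyfit(q[:,0],q[:,1],1))
    im=im[150:350,100:350] if k=="top" else im[60:260,120:370]
    cv2.imwrite(f"pics/{k}2.png",cv2.resize(im,None,fx=3,fy=3)[:600,:750])
E
```

```text
9.0333 [-0.42  0.65 -0.38  1.3   0.24  1.22  0.97]
top handle 137 [[-44.4, -8.3, 38.5], [-8.2, -1.4, 44.6], [18.1, 10.1, 50.8]] [0.0950458  0.33024911]
side handle 227 [[-120.9, -11.0, 38.2], [-55.6, -4.3, 45.1], [14.2, 9.8, 48.4]] [-2.14186051e-03 -2.68229263e+00]
```

View pics/side2.png

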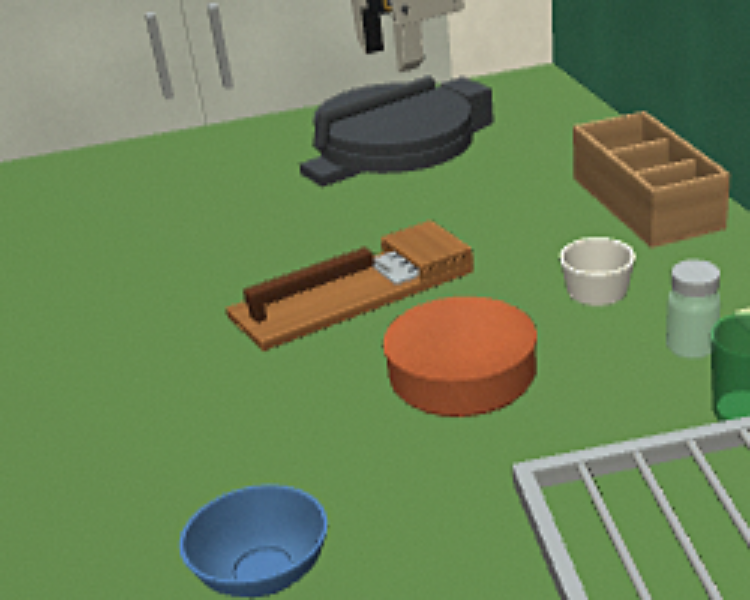

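The side view shows the turner lying in its rest with the blade under the bridge (about (400,265) in the crop). The handle top is at about 45 mm, so it sits on the board, and its ends match x≈0. Now for the dish: I'll cradle it between the open fingers, leaned back.

```bash
cat >> h.py <<'E'
d2=np.array([.038,-.999])
def lean(tip,th):
    """TCP pose for fingertip centre at tip, tool leaning back by th deg from vertical, pushing along d2"""
    t=np.radians(th);z=np.r_[d2*np.sin(t),-np.cos(t)];z/=np.linalg.norm(z);y=np.array([-d2[1],d2[0],0]);y/=np.linalg.norm(y);x=np.cross(y,z)
    return (*(np.array(tip)-178*z),Ro.from_matrix(np.c_[x,y,z]).as_euler("xyz"))
E
python3 - <<'E'
from h import *
c=json.load(open("cmd.json"));R=Ro.from_euler("xyz",c[1]);c[0]=(np.array(c[0])+R.apply([-161,32,-87])).tolist();json.dump(c,open("cmd.json","w"));print(c)
d=np.load("/tmp/top2.npz");hs=cv2.cvtColor(d["pixels"],cv2.COLOR_RGB2HSV).astype(int);W=d["W"]
m=((hs[...,0]<18)|(hs[...,0]>170))&(hs[...,1]>90)&(W[...,2]>38);q=W[m];q=q[np.hypot(q[:,0]-567,q[:,1]-179)<90];print("dish",cv2.minEnclosingCircle(q[:,:2].astype(np.float32)))
plan(lean((564,264,165),30))
E
```

```text
[[599.417237015914, 422.61110512362706, 396.729], [3.1415926535897927, 0.0, -2.9353853071795863]]
dish ((568.123779296875, 178.999755859375), 71.57984924316406)
xyz [52.0, -60.0, 78.0] turn [0.454, -0.383, 1.695] rows>= 14.4
```

{"name": "send_rows", "arguments": {"targets": [{"xyz": [52,-60,0],"turn": [0.454,-0.383,1.695]},{"xyz": [52,-60,0],"turn": [0.454,-0.383,1.695]},{"xyz": [52,-60,0],"turn": [0.454,-0.383,1.695]},{"xyz": [52,-60,0],"turn": [0.454,-0.383,1.695]},{"xyz": [52,-60,0],"turn": [0.454,-0.383,1.695]},{"xyz": [52,-60,0],"turn": [0.454,-0.383,1.695]},{"xyz": [52,-60,0],"turn": [0.454,-0.383,1.695]},{"xyz": [52,-60,0],"turn": [0.454,-0.383,1.695]},{"xyz": [52,-60,0],"turn": [0.454,-0.383,1.695]},{"xyz": [52,-60,0],"turn": [0.454,-0.383,1.695]},{"xyz": [52,-60,0],"turn": [0.454,-0.383,1.695]},{"xyz": [52,-60,0],"turn": [0.454,-0.383,1.695]},{"xyz": [52,-60,0],"turn": [0.454,-0.383,1.695]},{"xyz": [52,-60,0],"turn": [0.454,-0.383,1.695]},{"xyz": [52,-60,30],"turn": [0.454,-0.383,1.695]},{"xyz": [52,-60,60],"turn": [0.454,-0.383,1.695]},{"xyz": [52,-60,78],"turn": [0.454,-0.383,1.695]},{"xyz": [52,-60,78],"turn": [0.454,-0.383,1.695]},{"xyz": [52,-60,78],"turn": [0.454,-0.383,1.695]}], "fingers": 91.8}}

```text
clock: 10.72
ee_pos: [559.7, 352.3, 317.1]
ee_rot: [-3.136, 0.526, 1.611]
ft_force: [0.2, 0.4, 0.8]
opening: 1.001
gripper_force: 0.0
```

```bash
python3 - <<'E'
from h import *
s=read_state();print(s["clock"],s["joint_positions"].round(2),s["ee_pos"].round(1),s["ee_rot"].round(3),s["opening"]);print(json.load(open("cmd.json")))
plan(lean((577,36,165),55))
E
```

```text
10.7167 [-0.78  0.69  0.1   1.47  0.35  1.34 -0.8 ] [559.7 352.3 317.1] [-3.136  0.526  1.611] 1.0006839372349732
[[560.8038279010243, 353.2352834238003, 318.7289999999999], [-3.14137038173869, 0.52324479300208, 1.6085854368266905]]
xyz [-123.0, 4.0, 131.0] turn [-0.0, -0.437, -0.0] rows>= 4.3
```

```bash
python3 - <<'E'
from h import *
json.dump([[560.8038279010243, 353.2352834238003, 318.7289999999999], [-3.14137038173869, 0.52324479300208, 1.6085854368266905]],open("cmd.json","w"))
plan(lean((578,-100,165),55))
E
```

```text
xyz [-241.0, 0.0, 198.0] turn [-0.0, -0.437, -0.0] rows>= 7.5
```

{"name": "send_rows", "arguments": {"targets": [{"xyz": [-241,0,198],"turn": [0,-0.437,0]},{"xyz": [-241,0,198],"turn": [0,-0.437,0]},{"xyz": [-241,0,198],"turn": [0,-0.437,0]},{"xyz": [-241,0,198],"turn": [0,-0.437,0]},{"xyz": [-241,0,198],"turn": [0,-0.437,0]},{"xyz": [-241,0,198],"turn": [0,-0.437,0]},{"xyz": [-241,0,198],"turn": [0,-0.437,0]},{"xyz": [-241,0,198],"turn": [0,-0.437,0]},{"xyz": [-241,0,198],"turn": [0,-0.437,0]},{"xyz": [-241,0,198],"turn": [0,-0.437,0]}]}}

```text
clock: 11.55
ee_pos: [572.6, 44.1, 269.3]
ee_rot: [3.138, 0.96, 1.602]
ft_force: [0.1, 1.1, -0.6]
opening: 0.996
gripper_force: 0.0
```

```bash
python3 - <<'E'
from h import *
s=read_state();print(s["clock"],s["joint_positions"].round(2),s["ee_pos"].round(1),s["ee_rot"].round(3));print(json.load(open("cmd.json")))
c=camera("side");cv2.imwrite("pics/side3.png",c["pixels"][:,:,::-1])
E
```

```text
11.55 [-0.64  0.69  0.34  1.83  0.77  1.14 -0.81] [572.6  44.1 269.3] [3.138 0.96  1.602]
[[572.3845668951594, 45.75923370738019, 267.64705274722456], [-3.1412568331323927, 0.9602447772066598, 1.6087495174722755]]
```

View pics/side3.png

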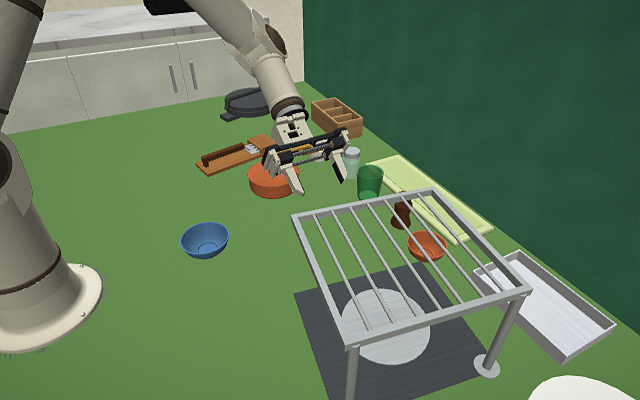

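The side view shows the leaned gripper reachable at about (300,155) with the lane clear. Back to behind the dish at 30° lean, then down.

```bash
python3 - <<'E'
from h import *
plan(lean((564,264,165),30),lean((564,264,17),30))
E
```

```text
xyz [134.0, -0.0, -281.0] turn [-0.0, 0.437, -0.0] rows>= 7.5
xyz [255.0, -0.0, -197.0] turn [-0.0, 0.437, -0.0] rows>= 3.5
```

{"name": "send_rows", "arguments": {"targets": [{"xyz": [134,0,-281],"turn": [0,0.437,0]},{"xyz": [134,0,-281],"turn": [0,0.437,0]},{"xyz": [134,0,-281],"turn": [0,0.437,0]},{"xyz": [134,0,-281],"turn": [0,0.437,0]},{"xyz": [134,0,-281],"turn": [0,0.437,0]},{"xyz": [134,0,-281],"turn": [0,0.437,0]},{"xyz": [134,0,-281],"turn": [0,0.437,0]},{"xyz": [134,0,-281],"turn": [0,0.437,0]},{"xyz": [134,0,-281],"turn": [0,0.437,0]},{"xyz": [134,0,-281],"turn": [0,0.437,0]},{"xyz": [166,0,-259],"turn": [0,0.437,0]},{"xyz": [200,0,-235],"turn": [0,0.437,0]},{"xyz": [230,0,-214],"turn": [0,0.437,0]},{"xyz": [246,0,-203],"turn": [0,0.437,0]},{"xyz": [255,0,-197],"turn": [0,0.437,0]},{"xyz": [255,0,-197],"turn": [0,0.437,0]},{"xyz": [255,0,-197],"turn": [0,0.437,0]}]}}

```text
clock: 13.02
ee_pos: [561.3, 352.8, 172.4]
ee_rot: [3.141, 0.524, 1.608]
ft_force: [1.1, -0.2, 0.3]
opening: 0.998
gripper_force: 0.0
```

```bash
python3 - <<'E'
from h import *
s=read_state();print(s["clock"],s["joint_positions"].round(2),s["ee_pos"].round(1),s["ee_rot"].round(3));print(json.load(open("cmd.json")))
# push until tip y ~ 100 then back off 12 and re-lean to 55
plan(lean((571,85,17),30),lean((571,100,17),30),lean((571,105,19),55))
E
```

```text
13.0167 [-0.77  0.87  0.09  1.51  0.37  1.13 -0.89] [561.3 352.8 172.4] [3.141 0.524 1.608]
[[560.7788932849644, 353.14506707738013, 171.66133618749745], [-3.14137038173869, 0.52324479300208, 1.6085854368266905]]
xyz [-155.0, 0.0, 90.0] turn [-0.0, -0.0, -0.0] rows>= 4.3
xyz [-142.0, 1.0, 83.0] turn [-0.0, -0.0, -0.0] rows>= 0.4
xyz [-64.0, 1.0, 95.0] turn [-0.0, -0.437, -0.0] rows>= 3.5
```

{"name": "send_rows", "arguments": {"targets": [{"xyz": [-7,0,4],"turn": [0,0,0]},{"xyz": [-14,0,8],"turn": [0,0,0]},{"xyz": [-20,0,12],"turn": [0,0,0]},{"xyz": [-27,0,16],"turn": [0,0,0]},{"xyz": [-36,0,21],"turn": [0,0,0]},{"xyz": [-47,0,27],"turn": [0,0,0]},{"xyz": [-59,0,34],"turn": [0,0,0]},{"xyz": [-71,0,41],"turn": [0,0,0]},{"xyz": [-83,0,48],"turn": [0,0,0]},{"xyz": [-95,0,55],"turn": [0,0,0]},{"xyz": [-107,0,62],"turn": [0,0,0]},{"xyz": [-119,0,69],"turn": [0,0,0]},{"xyz": [-130,0,76],"turn": [0,0,0]},{"xyz": [-140,0,81],"turn": [0,0,0]},{"xyz": [-148,0,86],"turn": [0,0,0]},{"xyz": [-153,0,89],"turn": [0,0,0]},{"xyz": [-155,0,90],"turn": [0,0,0]},{"xyz": [-155,0,90],"turn": [0,0,0]}]}}

```text
clock: 14.52
ee_pos: [567.8, 173.5, 171.6]
ee_rot: [3.141, 0.523, 1.608]
ft_force: [0.3, 2.2, 1.8]
opening: 1.002
gripper_force: 1.9
```

```bash
cat > look.py <<'E'
from h import *
import sys
s=read_state();print(s["clock"],s["joint_positions"].round(2),s["ee_pos"].round(1),s["ee_rot"].round(3),s["ft_force"].round(1))
for k in("top","side"):
    c=camera(k);W=pts(c);hs=cv2.cvtColor(c["pixels"],cv2.COLOR_RGB2HSV).astype(int)
    m=((hs[...,0]<18)|(hs[...,0]>170))&(hs[...,1]>90)&(W[...,2]>38)&(W[...,2]<75)&(W[...,0]>480)&(W[...,0]<680)&(W[...,1]<300)&(W[...,1]>-440)
    n,l,st,_=cv2.connectedComponentsWithStats(m.astype(np.uint8));q=W[l==1+st[1:,4].argmax()]
    # lid: fit sphere-ish dome apex free -> enclosing circle of rim points
    print(k,len(q),cv2.minEnclosingCircle(q[:,:2].astype(np.float32)),q[:,2].max().round(1))
    if len(sys.argv)>1: cv2.imwrite(f"pics/{k}{sys.argv[1]}.png",c["pixels"][:,:,::-1])
E
python3 look.py 4
```

```text
14.5167 [-0.6   0.76  0.16  1.76  0.46  0.91 -0.78] [567.8 173.5 171.6] [3.141 0.523 1.608] [0.3 2.2 1.8]
top 2050 ((573.640869140625, 25.848012924194336), 71.25203704833984) 73.1
side 1367 ((573.100830078125, 23.931842803955078), 71.56143188476562) 70.6
```

View pics/side4.png

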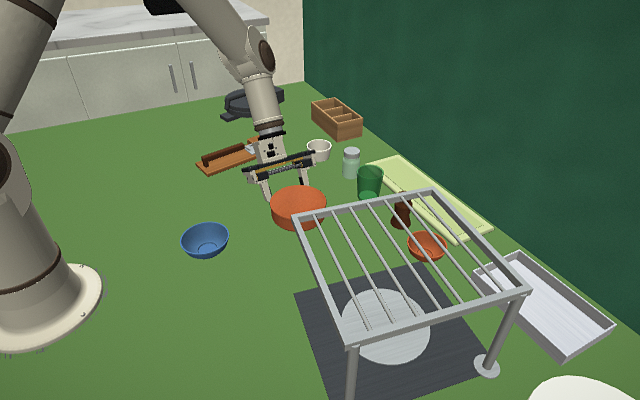

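The side view shows the dish at (299,207), seated flat in the finger cradle and following it. Both cameras put it at (573,25). Next I back off slightly and re-lean to 55°.

```bash
python3 - <<'E'
from h import *
a=lean((571,85,17),30); print(a)
R=Ro.from_euler("xyz",[-3.14137038173869, 0.52324479300208, 1.6085854368266905]);p=np.array([560.7788932849644, 353.14506707738013, 171.66133618749745])+R.apply([-155,0,90])
json.dump([p.tolist(),R.as_euler("xyz").tolist()],open("cmd.json","w"))
plan(lean((571,105,19),30),lean((571,103,19),55))
c=json.load(open("cmd.json"));print(c)
plan(lean((579,-160,19),55),lean((584.8,-288,19),55))
json.dump(c,open("cmd.json","w"))
E
```

```text
(np.float64(567.6177653493314), np.float64(173.9171688425776), np.float64(171.1632173178426), array([3.14159265, 0.52347859, 1.60881604]))
xyz [16.0, 1.0, -12.0] turn [-0.0, -0.0, -0.0] rows>= 0.5
xyz [90.0, 1.0, 6.0] turn [-0.0, -0.437, -0.0] rows>= 3.5
[[565.6963339253872, 248.98265510087475, 120.98579268982301], [-3.1412568331323927, 0.9602447772066598, 1.6087495174722755]]
xyz [-151.0, -2.0, 216.0] turn [-0.0, 0.0, -0.0] rows>= 6.3
xyz [-225.0, -1.0, 321.0] turn [-0.0, 0.0, -0.0] rows>= 3.1
```

{"name": "send_rows", "arguments": {"targets": [{"xyz": [8,1,-6],"turn": [0,0,0]},{"xyz": [16,1,-12],"turn": [0,0,0]},{"xyz": [28,1,-11],"turn": [0,-0.07,0]},{"xyz": [41,1,-9],"turn": [0,-0.145,0]},{"xyz": [54,1,-6],"turn": [0,-0.22,0]},{"xyz": [66,1,-3],"turn": [0,-0.292,0]},{"xyz": [78,1,2],"turn": [0,-0.365,0]},{"xyz": [90,1,6],"turn": [0,-0.437,0]},{"xyz": [90,1,6],"turn": [0,-0.437,0]},{"xyz": [90,1,6],"turn": [0,-0.437,0]}]}}

```text
clock: 15.45
ee_pos: [564.4, 250.5, 119.1]
ee_rot: [-3.136, 0.96, 1.616]
ft_force: [-0.2, 0.0, 0.2]
opening: 0.999
gripper_force: 0.0
```

{"name": "send_rows", "arguments": {"targets": [{"xyz": [-3,0,4],"turn": [0,0,0]},{"xyz": [-6,0,9],"turn": [0,0,0]},{"xyz": [-10,0,14],"turn": [0,0,0]},{"xyz": [-14,0,20],"turn": [0,0,0]},{"xyz": [-19,0,27],"turn": [0,0,0]},{"xyz": [-26,0,37],"turn": [0,0,0]},{"xyz": [-34,-1,49],"turn": [0,0,0]},{"xyz": [-43,-1,62],"turn": [0,0,0]},{"xyz": [-53,-1,76],"turn": [0,0,0]},{"xyz": [-63,-1,90],"turn": [0,0,0]},{"xyz": [-73,-1,104],"turn": [0,0,0]},{"xyz": [-83,-1,119],"turn": [0,0,0]},{"xyz": [-93,-1,133],"turn": [0,0,0]},{"xyz": [-103,-2,147],"turn": [0,0,0]},{"xyz": [-113,-2,162],"turn": [0,0,0]},{"xyz": [-122,-2,175],"turn": [0,0,0]},{"xyz": [-129,-2,185],"turn": [0,0,0]},{"xyz": [-133,-2,191],"turn": [0,0,0]},{"xyz": [-135,-2,193],"turn": [0,0,0]},{"xyz": [-135,-2,193],"turn": [0,0,0]}]}}

```text
clock: 17.12
ee_pos: [572.5, 12.7, 121.2]
ee_rot: [-3.141, 0.961, 1.608]
ft_force: [0.4, 0.2, 1.2]
opening: 1.0
gripper_force: 0.7
```

```bash
python3 look.py 5; python3 - <<'E'
from h import *
c=json.load(open("cmd.json"));R=Ro.from_euler("xyz",c[1]);c[0]=(np.array(c[0])+R.apply([-135,-2,193])).tolist();json.dump(c,open("cmd.json","w"));print(c[0])
E
```

```text
17.1167 [-0.64  0.96  0.4   1.83  0.76  0.9  -0.94] [572.5  12.7 121.2] [-3.141  0.961  1.608] [0.4 0.2 1.2]
top 1929 ((580.5347900390625, -188.72390747070312), 71.38853454589844) 72.3
side 870 ((585.6209106445312, -192.68728637695312), 71.4701919555664) 69.1
[572.5699247069914, 13.545291640030513, 120.94534057749141]
```

View pics/side5.png

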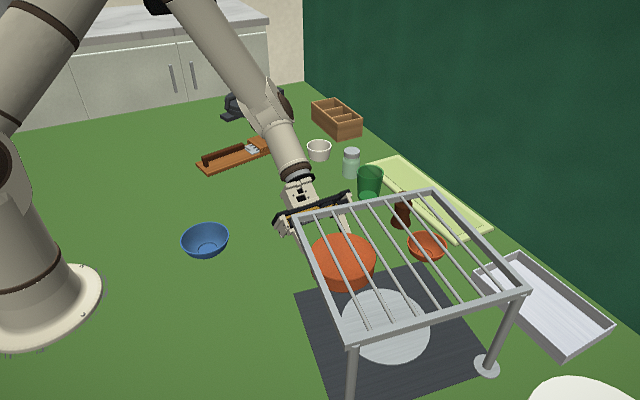

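{"name": "send_rows", "arguments": {"targets": [{"xyz": [-3,0,4],"turn": [0,0,0]},{"xyz": [-7,0,10],"turn": [0,0,0]},{"xyz": [-12,0,17],"turn": [0,0,0]},{"xyz": [-18,0,26],"turn": [0,0,0]},{"xyz": [-24,0,34],"turn": [0,0,0]},{"xyz": [-30,0,43],"turn": [0,0,0]},{"xyz": [-36,0,51],"turn": [0,0,0]},{"xyz": [-42,0,60],"turn": [0,0,0]},{"xyz": [-48,0,68],"turn": [0,0,0]},{"xyz": [-54,0,77],"turn": [0,0,0]},{"xyz": [-59,0,84],"turn": [0,0,0]},{"xyz": [-63,0,90],"turn": [0,0,0]},{"xyz": [-66,0,94],"turn": [0,0,0]},{"xyz": [-68,0,97],"turn": [0,0,0]},{"xyz": [-69,0,98],"turn": [0,0,0]},{"xyz": [-69,0,98],"turn": [0,0,0]}]}}

```text
clock: 18.55
ee_pos: [577.0, -106.6, 121.3]
ee_rot: [-3.141, 0.961, 1.609]
ft_force: [-0.9, 0.7, -1.1]
opening: 1.003
gripper_force: 0.9
```

```bash
python3 look.py 6
```

```text
18.55 [-0.51  0.98  0.49  1.87  0.88  0.73 -0.92] [ 577.  -106.6  121.3] [-3.141  0.961  1.609] [-0.9  0.7 -1.1]
top 463 ((597.2149658203125, -321.1656494140625), 60.2180061340332) 73.6
side 1171 ((576.858642578125, -308.1605529785156), 70.51139831542969) 68.0
```

View pics/side6.png

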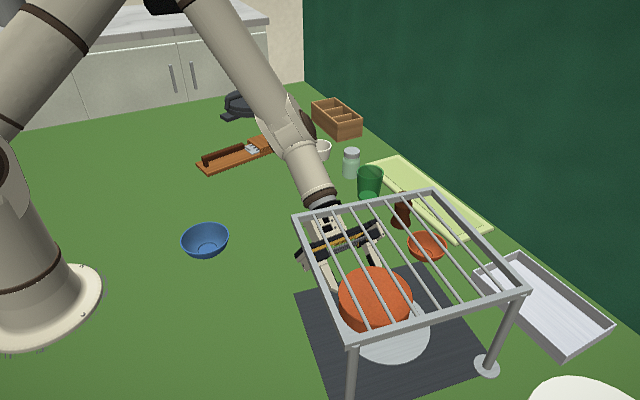

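The side view shows the dish flat, mostly over the disc at (375,298), with the wrist clear of the grid. About 41 mm remain.

{"name": "send_rows", "arguments": {"targets": [{"xyz": [-2,0,3],"turn": [0,0,0]},{"xyz": [-5,0,7],"turn": [0,0,0]},{"xyz": [-9,0,13],"turn": [0,0,0]},{"xyz": [-13,0,19],"turn": [0,0,0]},{"xyz": [-17,0,24],"turn": [0,0,0]},{"xyz": [-20,0,28],"turn": [0,0,0]},{"xyz": [-22,0,31],"turn": [0,0,0]},{"xyz": [-23,0,33],"turn": [0,0,0]},{"xyz": [-23,0,33],"turn": [0,0,0]},{"xyz": [-23,0,33],"turn": [0,0,0]}]}}

```text
clock: 19.48
ee_pos: [578.5, -146.9, 121.3]
ee_rot: [-3.141, 0.961, 1.608]
ft_force: [0.6, 0.2, 0.6]
opening: 0.995
gripper_force: 0.9
```

{"name": "send_rows", "arguments": {"targets": [{"xyz": [2,0,-3],"turn": [0,0,0]},{"xyz": [6,0,-9],"turn": [0,0,0]},{"xyz": [12,0,-17],"turn": [0,0,0]},{"xyz": [20,0,-28],"turn": [0,0,0]},{"xyz": [30,0,-43],"turn": [0,0,0]},{"xyz": [42,0,-60],"turn": [0,0,0]},{"xyz": [56,0,-80],"turn": [0,0,0]},{"xyz": [72,0,-103],"turn": [0,0,0]},{"xyz": [88,0,-126],"turn": [0,0,0]},{"xyz": [100,0,-143],"turn": [0,0,0]},{"xyz": [106,0,-151],"turn": [0,0,0]},{"xyz": [106,0,-151],"turn": [0,0,0]}]}}

```text
clock: 20.48
ee_pos: [571.7, 42.6, 120.3]
ee_rot: [-3.141, 0.957, 1.614]
ft_force: [1.1, 0.3, 0.8]
opening: 1.002
gripper_force: 0.0
```

```bash
cat > fin.py <<'E'
from h import *
for k in("top","side"):
    c=camera(k);W=pts(c);hs=cv2.cvtColor(c["pixels"],cv2.COLOR_RGB2HSV).astype(int)
    m=((hs[...,0]<18)|(hs[...,0]>170))&(hs[...,1]>90)&(W[...,2]>30)&(W[...,2]<75)&(np.hypot(W[...,0]-587,W[...,1]+349)<110)
    q=W[m];r=q[(q[:,2]>40)]
    h=cv2.convexHull(r[:,:2].astype(np.float32))[:,0]
    print(k,len(q),"circle",cv2.minEnclosingCircle(h),"ell",cv2.fitEllipse(h)[:2],"top z",np.percentile(q[:,2],98))
    if k=="side":cv2.imwrite("pics/side7.png",c["pixels"][:,:,::-1])
E
python3 fin.py
```

```text
top 1639 circle ((586.81884765625, -348.4403381347656), 72.34698486328125) ell ((586.01416015625, -348.3246765136719), (137.82154846191406, 144.32618713378906)) top z 69.38729881612974
side 2786 circle ((586.1114501953125, -349.68389892578125), 72.09490203857422) ell ((585.6776733398438, -349.52197265625), (142.07318115234375, 142.53506469726562)) top z 66.61018815966457
```

View pics/side7.png

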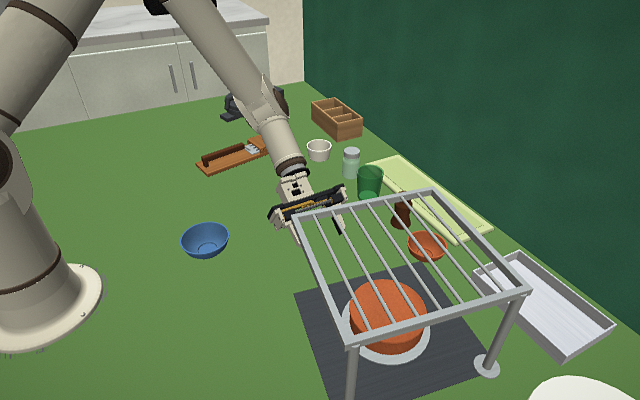

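The side view shows the dish centred on the disc at (388,315), with the ring of the disc visible around it. It measures (586.5,-349) against the disc centre at (587,-349). The turner is in its rest and the gripper is clear.

```bash
python3 -c "
from rig import hand_in
print(hand_in())"
```

```text
the job is handed in; nothing more can be done
None
```

The job is handed in, though no verdict came back: the turner is in its rest with the blade home, the dish measured about 1 mm from the disc's centre, and the other tableware looked undisturbed at about 20 s on the clock.

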